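# Show the notched sample plate over the light pad

### The arm

A 6-joint arm with a two-finger parallel gripper is mounted at the origin on the work surface. World frame = base frame: x ahead of the robot, y to its left, z up, the work surface at z = 0. Lengths are in m, angles in degrees, forces in N, time in s.
With the tool pointing down it reaches from about 0.325 to 0.775 m from the base axis. Payload 5.5 kg.
Tool frame: the origin (TCP) lies on the centre line of the jaws, within the pads' length; the fingertips stand 14 mm ahead of it and the grasp point (between the pads) lies 5 mm behind it; z points along the fingers, x is the direction in which the jaws open and shut, and the axes are right-handed (so a half turn about z gives the same grasp; the last joint's range is limited). The gripper opens to 85 mm and grips with 20 to 120 N. Pads are 22 mm wide; open, the fingers measure 114 mm over their backs; the gripper's body (76 mm by 85 mm) begins 54 mm behind the grasp point. The pads swing forward as they close: fully open they stand 13 mm farther back than shut.
Start: joints at [-69.311, 5.22, 70.514, -0, 104.267, -3.249], TCP at [0.243, -0.548, 0.245] pointing down, gripper open.
Joint ranges: [-164.24, 164.24], [-49.07, 125.15], [9.68, 141.18], [-86.29, 266.29], [3.28, 154.24], [-151.56, 151.56]. Speed limits (degrees/s): [147.25, 147.25, 172.46, 180, 180, 180].

### API

Orientations are given as a 3x3 rotation matrix whose columns are the frame's x, y, z axes.
In Python, from station import bot, camera, find_in, silhouettes gives the robot as it stands.
- The arm moves only by the tool move_arm, never from a script. Its argument "deltas" is a list that holds one entry, the list of rows, each a list of 6 numbers: the shift along the world's x, y, z in units of 50 mm (1.0 is 50 mm), then the turn, a rotation vector about the world's x, y, z in units of 8 degrees (1.0 is 8 degrees). A call has 1 to 10 rows; each row is the pose to reach, as a shift and turn from the pose commanded when the call began; what a row does not reach only later rows make up. A row lasts 1/8 s, in which the tool goes at most 62.5 mm and 10.7 degrees, less where a joint would pass 70% of its speed; a pose out of reach is approached as far as the arm can. A call with a gripper value outside its range is refused whole. "jaw" is the gripper command: -1 is shut, 1 is fully open, values between are in proportion, set as the call begins (left out, the last holds). The fingers move at their own pace and stop on an object; "grip_force" is the grip in N (left out, the last holds). Time passes only in rows, so rows that repeat a pose let the fingers close. It gives the time, the measured TCP pose, the force and the opening at its end, in the units of the state.
- bot.state(): the state, without advancing time (a new reading comes with each control period).
- camera(name): name is "side" or "top"; returns a dict with "frame" (400x640x3 uint8, red, green, blue), "z_map" (400x640 float32, m along the optical axis (not along the pixel's ray), 0 where there is no reading), "fx", "fy", "cx", "cy" (pixels), "R" (3x3) and "t" (3): a world point X has camera coordinates R X + t. Camera axes: x right, y down, z forward; pixel columns grow to the right and rows downward; lengths in m; the calibration is good to about 2 mm. A picture is of the moment at which its call begins.
- bot.hand_in(): hands the job in, once; it reports no verdict.
Trained networks look in the newest picture that a camera, given by its name, has taken for a name from the list of things; names that differ only in an ending like _2 or _b are one class to them, and where a whole thing is asked for, a point or a joint stands for the part that bears it (a point fixed in the world has none). Each returns a list of dicts, best first, with "score" (0 to 1); they miss things now and then, are a little off and sometimes report something else, mostly with a low value. They report only what shows in the picture. A call takes as long as a camera call. They do not tell look-alikes from the thing itself.
- find_in(camera, name): "location" ([x, y, z] in m, in world coordinates, good to about 4 mm: the middle of the surface that is visible of it).
- silhouettes(camera, name): "region" (400x640 bool, what is visible of it).
The state is a dict: "time_s": time; "joint_positions": joint angles; "joint_vel": joint speeds; "joint_torque": joint torques, N m; "ee_pos": TCP position; "tcp_rot": TCP orientation; "wrist_force": force on the tool from outside, world axes, zero at the start; "moment": the same for the moment, N m; "opening": finger opening in m.
Only numpy, scipy, OpenCV 4.12 (cv2) and the standard library are available. Lean on these libraries where they do the work, as an engineer would, in place of code of your own. Each camera call takes 0.05 s, during which the arm holds its last target.

### The job

Take the wooden bar off the three upright plates in the rack and lay it flat on the bare table. Then find the clear plate with a small notch in the top corner of its frosted end, lift it out by its clear end, fingers off the frosted part, and leave the other two plates standing in the rack. Finish while holding it still over the middle of the light pad, at least a hand's breadth (10 cm) above it and tipped about 45 degrees or more so that the label face looks up - the face that has the notch at its top right as the plate stands in the rack.

Things in the scene. Friction and masses are not known exactly. Their poses are not given: they have to be found in the camera images.
- plate_center (a point): Wanted plate: clear acrylic, 130 long x 8 thick x 70 high (mm), some 85 g, standing on a long edge in the rack. Point: its centre, half-way up. x: along it to the frosted notched end (frosted from x = +30 to +65 mm, clear from -65 to +30), z: up as it stands, y: through its thickness; the label face is the -y face (paper label with three lines on the frosted end).
- plate_notch (a point): Middle of the notch (16 mm long x 16 mm deep, in the top corner of the frosted end): 57 mm along +x and 27 mm along +z from the plate's centre. Same axes as the plate.
- plain_center (a point): A bystander plate of clear acrylic, same size (130 x 8 x 70 mm), square corners, no notch and no frosting. Point at its centre, x along the length, z up.
- panel_center (a point): A bystander panel of cream chipboard, same size (130 x 8 x 70 mm), square corners. Point at its centre, x along the length, z up.
- bar_center (a point): The pine bar lying across the top edges of the three plates: 60 mm wide (its x) x 170 mm long (its y) x 20 mm thick (its z), about 100 g. Point at its centre.
- rack_top (a point): Fixed plywood rack: 150 mm (its x) x 170 mm (its y) x 36 mm high, three slots along its x at y = -60, 0, +60 mm, 134 x 12 mm and 24 mm deep, slot floor 12 mm above the table; any plate may stand in any slot. Point: middle of its top, 36 mm above the table. It may face any way.
- pad_top (a point): The fixed white light pad lying on the table: 120 mm (its x) x 160 mm (its y) x 8 mm thick. Point in the middle of its top. The table between rack and pad is free.
Things that resemble listed ones, but are neither listed nor needed, are in the scene too. Of the things that look like the part that bears bar_center, the largest one is meant.

How it is judged:
By the outcome, as a careful person would: the job done as asked, in the order asked, and still so for the second after the job is handed in, while the arm keeps its last pose, push and grip.
It also fails if it takes over 51 s, if anything falls off the work surface, if the arm or the gripper's body presses on something with over 40 N, if the wrist force passes 120 N, or if a joint passes its speed limit or range.

## Working session

There is one attempt and no reset: what is moved stays moved. The work goes in short steps, Python scripts to look and compute and a tool call to move; the robot and the scene stay as the last step left them, time stands still between calls to the robot, and variables do not carry over. Pictures are saved under pics/ and viewed, and the job is handed in when it is done.

Besides the shell and the picture viewer there is one more tool, called after ">>>" in YAML: its name, and indented under it one key for each argument. move_arm: Moves the arm, as the interface text tells. Its arguments: {"type":"object","properties":{"deltas":{"type":"array"},"jaw":{"type":"number"},"grip_force":{"type":"number"}},"required":["deltas"]}

```bash
ls; mkdir -p pics; cat > h.py <<'E'
import numpy as np, cv2, pickle
from station import bot, camera, find_in, silhouettes
np.set_printoptions(precision=4,suppress=True)
def pts(c,mask=None):
    z=c["z_map"]; v,u=np.nonzero((z>0)&(mask if mask is not None else True))
    d=z[v,u]; P=np.c_[(u-c["cx"])/c["fx"]*d,(v-c["cy"])/c["fy"]*d,d]
    return (P-c["t"])@c["R"],u,v
def proj(c,X):
    p=c["R"]@np.array(X)+c["t"]; return p[0]/p[2]*c["fx"]+c["cx"],p[1]/p[2]*c["fy"]+c["cy"]
def save(c,n,box=None,k=1):
    f=c["frame"][:,:,::-1]
    if box: f=f[box[1]:box[3],box[0]:box[2]]
    cv2.imwrite("pics/"+n,cv2.resize(f,None,fx=k,fy=k,interpolation=cv2.INTER_CUBIC))
E
python3 - <<'E'
from h import *
C={}
for n in("side","top"):
    c=camera(n);C[n]=c;save(c,n+"0.png")
    print(n,c["fx"],c["R"],c["t"], -c["R"].T@c["t"])
    for k in("plate_center","plate_notch","plain_center","panel_center","bar_center","rack_top","pad_top"):
        for d in find_in(n,k): print(k,d["score"],np.array(d["location"]),proj(c,d["location"]))
pickle.dump(C,open("c0.pkl","wb"))
s=bot.state();print(s["time_s"],s["ee_pos"],s["tcp_rot"],s["opening"])
E
```

```text
pics
side 380.84793557564007 [[-0.683  -0.7304  0.006 ]
 [-0.4564  0.4203 -0.7842]
 [ 0.5703 -0.5384 -0.6204]] [0.3571 0.2589 0.768 ] [-0.0759  0.5655  0.6774]
plate_center 0.61 [0.5117 0.116  0.0603] (np.float64(290.0500646303657), np.float64(215.96752357574843))
plate_notch 0.56 [0.513  0.1207 0.0578] (np.float64(288.3219442710828), np.float64(217.29666777949382))
plain_center 0.84 [0.5007 0.1774 0.0648] (np.float64(273.1723297519771), np.float64(227.78382909756618))
panel_center 0.84 [0.5089 0.2401 0.0487] (np.float64(250.3464386186197), np.float64(243.1931348754537))
bar_center 0.86 [0.2306 0.401  0.0137] (np.float64(267.91688969050466), np.float64(381.0226882136782))
bar_center 0.71 [0.7142 0.3381 0.0119] (np.float64(174.6468709187726), np.float64(230.7096134684944))
rack_top 0.85 [0.4871 0.2218 0.0345] (np.float64(262.6844210804856), np.float64(248.56889246123012))
pad_top 0.84 [ 0.5498 -0.2939  0.0112] (np.float64(381.14977857434224), np.float64(166.90929281485262))
top 415.55876710705803 [[ 0.0168 -0.9997 -0.0182]
 [-0.9821 -0.0131 -0.1881]
 [ 0.1878  0.021  -0.982 ]] [0.0752
[... 295 characters left out ...]
64(282.41681500797796), np.float64(178.41837875445583))
bar_center 0.89 [0.5279 0.1706 0.1004] (np.float64(301.5344831117426), np.float64(170.83327272066964))
bar_center 0.78 [0.2236 0.4217 0.0148] (np.float64(224.1357936725142), np.float64(266.95347004875646))
bar_center 0.66 [0.7145 0.3285 0.0152] (np.float64(259.8310452601046), np.float64(124.13758783521278))
rack_top 0.81 [0.5077 0.1747 0.0337] (np.float64(301.8042755977931), np.float64(181.58308774674896))
pad_top 0.72 [ 0.5532 -0.3011  0.009 ] (np.float64(443.0212452481278), np.float64(171.80527874680277))
0.8 [ 0.2434 -0.5484  0.2453] [[ 0.4058 -0.914  -0.    ]
 [-0.914  -0.4058 -0.    ]
 [ 0.      0.     -1.    ]] 0.08551156700397404
```

```bash
python3 - <<'E'
from h import *
C=pickle.load(open("c0.pkl","rb"))
save(C["side"],"s1.png",(190,160,350,300),5)
save(C["top"],"t1.png",(240,120,360,220),6)
E
```

```text
(no output)
```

View pics/side0.png

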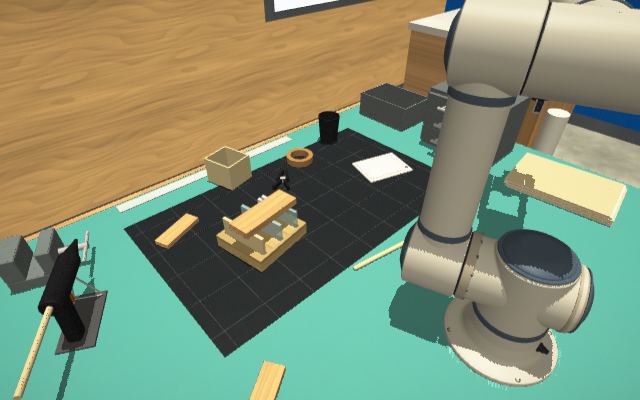

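View pics/top0.png

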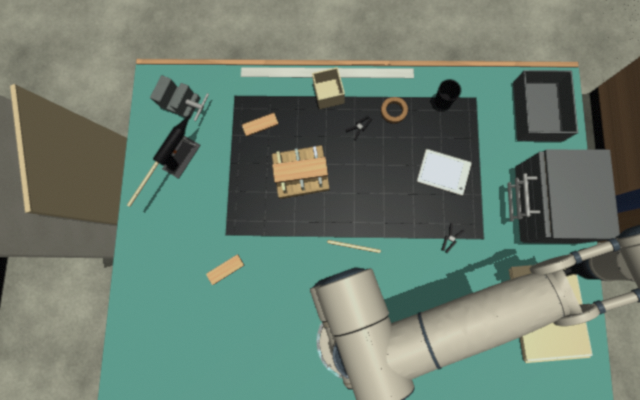

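```bash
ls pics
```

```text
s1.png
side0.png
t1.png
top0.png
```

View pics/s1.png

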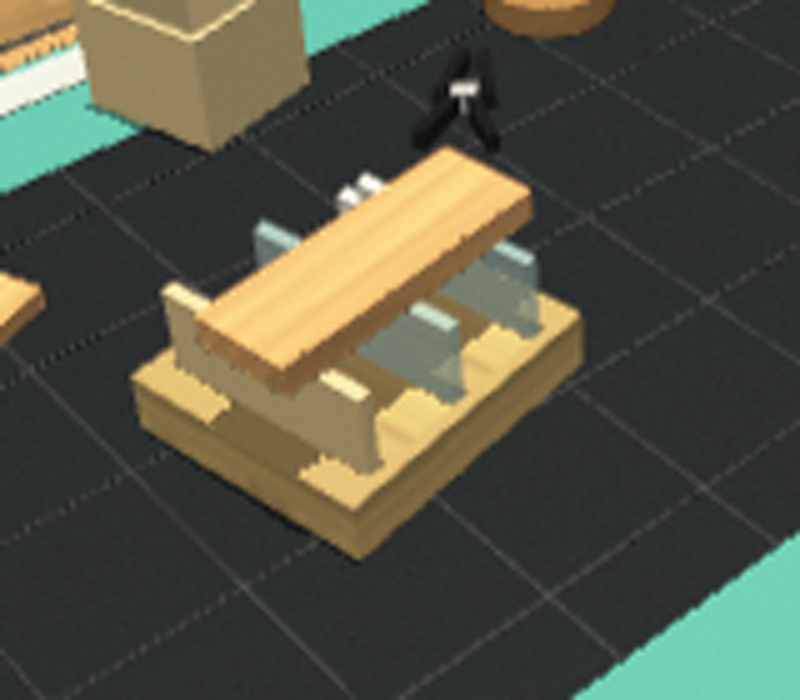

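View pics/t1.png

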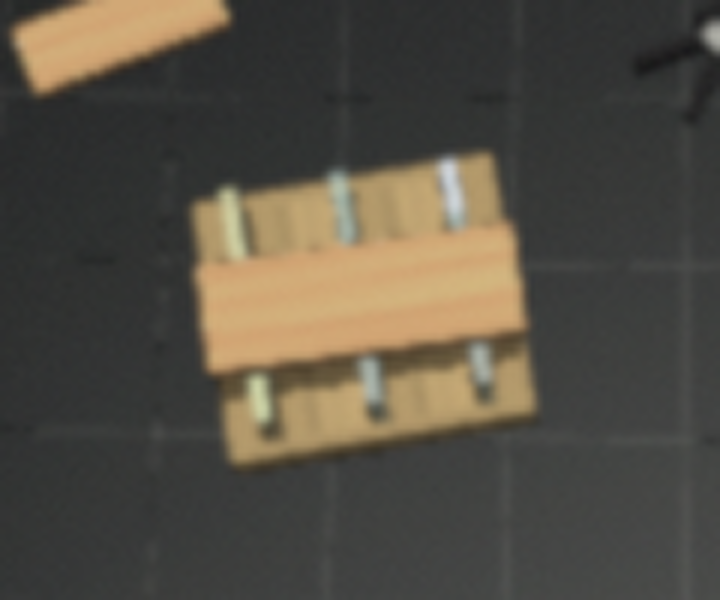

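The three bars are at top (301,171), (224,267) and (260,124). The one on the plates at (301,171) is the largest and the one meant. White frosted marks with a gap show on the far end of the right-hand plate, at about side (262,198) and top (315,150). The middle plate is plain clear and the left one is cream. I'll measure next.

```bash
python3 - <<'E'
from h import *
C=pickle.load(open("c0.pkl","rb"))
c=C["top"]
P,u,v=pts(c)
def rect(Q,l):
    r=cv2.minAreaRect((Q[:,:2]*1000).astype(np.float32)); print(l,len(Q),r,"z",np.median(Q[:,2]))
roi=(P[:,0]>.4)&(P[:,0]<.65)&(P[:,1]>.06)&(P[:,1]<.29)
rect(P[roi&(P[:,2]>.094)&(P[:,2]<.112)],"bar top")
rect(P[roi&(P[:,2]>.03)&(P[:,2]<.041)],"rack top")
q=P[roi&(P[:,2]>.074)&(P[:,2]<.09)]; print("edges",len(q))
for y0,y1 in((.08,.15),(.15,.21),(.21,.27)):
    s=q[(q[:,1]>y0)&(q[:,1]<y1)]
    if len(s)>5: rect(s,"plate edge")
for m,k in((C["side"],"side"),):
    P2,_,_=pts(m); r2=(P2[:,0]>.4)&(P2[:,0]<.65)&(P2[:,1]>.06)&(P2[:,1]<.29)
    rect(P2[r2&(P2[:,2]>.097)&(P2[:,2]<.112)],"bar side"); rect(P2[r2&(P2[:,2]>.034)&(P2[:,2]<.038)],"rack side")
r=(P[:,0]>.45)&(P[:,0]<.6)&(P[:,1]>-.15)&(P[:,1]<0.02);print("table z",P[r][:,2].min(),P[r][:,2].max(),np.median(P[r][:,2]))
r=(P[:,0]>.4)&(P[:,0]<.7)&(P[:,1]>-.42)&(P[:,1]<-0.18)&(P[:,2]>.005)&(P[:,2]<.02)
col=c["frame"][v,u].min(1)>150
rect(P[r&col],"pad")
E
```

```text
bar top 979 ((532.8924560546875, 176.50473022460938), (61.175872802734375, 169.62010192871094), 8.929475784301758) z 0.10100994312950527
rack top 952 ((544.0668334960938, 181.16253662109375), (151.9925079345703, 169.8284454345703), 10.949700355529785) z 0.034870266688493065
edges 169
plate edge 48 ((546.4653930664062, 115.37678527832031), (52.58919143676758, 109.29022979736328), 82.10427856445312) z 0.08079998558051119
plate edge 63 ((540.736083984375, 187.2296142578125), (126.6954116821289, 44.1946907043457), 21.665081024169922) z 0.08145805752465118
plate edge 58 ((531.5311279296875, 242.24290466308594), (126.7020263671875, 34.10886001586914), 20.564369201660156) z 0.08095685323084018
bar side 1180 ((535.0960083007812, 177.75808715820312), (63.260597229003906, 171.25927734375), 8.35930061340332) z 0.10108506978976191
rack side 890 ((545.2310791015625, 182.20603942871094), (151.95498657226562, 171.3011474609375), 10.805232048034668) z 0.03541960087083615
table z -0.010878792897648685 0.010904137215131596 -0.00038724093825889854
pad 1159 ((554.8635864257812, -304.77001953125), (158.16519165039062, 118.7442398071289), 73.4028091430664) z 0.007979843171010144
```

>>> move_arm:
  deltas:
    - [[0.3,0.8,0,0,0,0.5],[0.7,1.8,0,0,0,1.2],[1.15,2.9,0,0,0,1.9],[1.6,4.0,0,0,0,2.6],[2.05,5.1,0,0,0,3.3],[2.5,6.2,0,0,0,4.0],[2.9,7.3,0,0,0,4.7],[3.3,8.4,0,0,0,5.4],[3.75,9.5,0,0,0,6.1],[4.2,10.6,0,0,0,6.8]]
  jaw: 1
  grip_force: 40

```text
time_s: 2.05
ee_pos: [0.4538, -0.0165, 0.2457]
tcp_rot: [[0.98, -0.199, 0.001], [-0.199, -0.98, -0.0], [0.001, 0.0, -1.0]]
wrist_force: [0.9, -1.0, 0.2]
opening: 0.0853
```

>>> move_arm:
  deltas:
    - [[0.4,1.0,0,0,0,0.7],[0.8,2.0,-0.2,0,0,1.3],[1.2,3.0,-0.5,0,0,2.0],[1.5,3.7,-0.7,0,0,2.4],[1.62,3.9,-0.9,0,0,2.56],[1.62,3.9,-0.9,0,0,2.56],[1.62,3.9,-0.9,0,0,2.56]]

```text
time_s: 2.92
ee_pos: [0.5345, 0.1755, 0.201]
tcp_rot: [[0.988, 0.152, 0.001], [0.152, -0.988, -0.0], [0.001, 0.0, -1.0]]
wrist_force: [0.3, 0.5, 0.3]
opening: 0.0853
```

```bash
python3 - <<'E'
from h import *
s=bot.state();R=np.array(s["tcp_rot"]);print(s["time_s"],np.array(s["ee_pos"]),R,np.degrees(np.arctan2(R[1,0],R[0,0])),s["joint_positions"])
c=camera("side");save(c,"s2.png",(190,100,350,300),3)
E
```

```text
2.925 [0.5345 0.1755 0.201 ] [[ 0.9885  0.1515  0.0007]
 [ 0.1515 -0.9885 -0.0003]
 [ 0.0007  0.0004 -1.    ]] 8.71482913036575 [14.7238 -0.8528 81.2202 -0.0251 99.5962  6.0048]
```

View pics/s2.png

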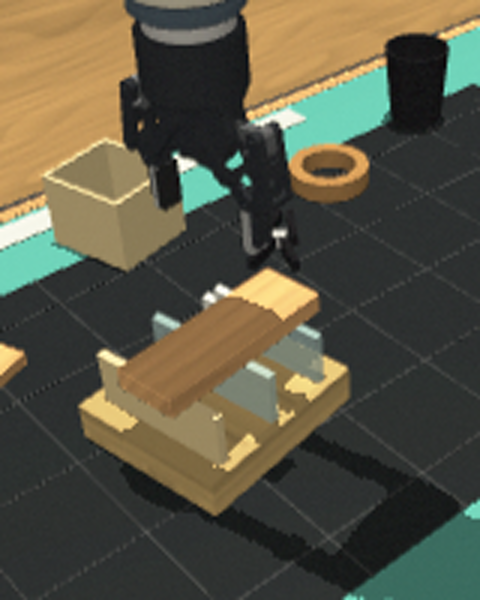

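```bash
python3 - <<'E'
from h import *
for n in("side","top"):
    c=camera(n);P,u,v=pts(c)
    for sx in(-1,1):
        a=np.array([.5345,.1755])+sx*.05*np.array([.988,.152])
        m=(np.hypot(*(P[:,:2]-a).T)<.025)&(P[:,2]>.13)&(P[:,2]<.25)
        print(n,sx,m.sum(),np.sort(P[m][:,2])[:12] if m.sum() else 0)
E
```

```text
side -1 168 [0.2015 0.2016 0.2017 0.202  0.2025 0.2041 0.2043 0.2055 0.2056 0.2061
 0.2061 0.2063]
side 1 193 [0.2005 0.2005 0.201  0.2022 0.2024 0.2025 0.2026 0.2028 0.2031 0.2033
 0.2033 0.2042]
top -1 5 [0.2412 0.2437 0.2468 0.2487 0.249 ]
top 1 0 0
```

>>> move_arm:
  deltas:
    - [[0,0,-0.5,0,0,0],[0,0,-1.0,0,0,0],[0,0,-1.4,0,0,0],[0,0,-1.4,0,0,0]]

```text
time_s: 3.58
ee_pos: [0.5336, 0.176, 0.1285]
tcp_rot: [[0.988, 0.153, -0.003], [0.153, -0.988, -0.001], [-0.003, 0.0, -1.0]]
wrist_force: [0.9, -0.0, -0.2]
opening: 0.0853
```

>>> move_arm:
  deltas:
    - [[0,0,-0.3,0,0,0],[0,0.02,-0.6,0,0,0],[0,0.02,-0.66,0,0,0],[0,0.02,-0.66,0,0,0]]

```text
time_s: 4.08
ee_pos: [0.5343, 0.1776, 0.097]
tcp_rot: [[0.988, 0.153, -0.001], [0.153, -0.988, -0.0], [-0.001, 0.0, -1.0]]
wrist_force: [0.0, -0.1, 0.2]
opening: 0.0857
```

>>> move_arm:
  deltas:
    - [[0,0,0,0,0,0],[0,0,0,0,0,0],[0,0,0,0,0,0],[0,0,0,0,0,0],[0,0,0,0,0,0],[0,0,0,0,0,0],[0,0,0,0,0,0]]
  jaw: -1
  grip_force: 40

```text
time_s: 4.95
ee_pos: [0.5349, 0.1777, 0.0982]
tcp_rot: [[0.988, 0.153, 0.002], [0.153, -0.988, 0.0], [0.002, -0.0, -1.0]]
wrist_force: [0.4, 0.4, 5.5]
opening: 0.0595
```

```bash
python3 - <<'E'
from h import *
c=camera("side");save(c,"s3.png",(200,130,340,270),4)
P,u,v=pts(c)
for sx in(-1,1):
        a=np.array([.5345,.1765])+sx*.04*np.array([.988,.152])
        m=(np.hypot(*(P[:,:2]-a).T)<.02)&(P[:,2]>.07)&(P[:,2]<.2)&(c["frame"][v,u].max(1)<70)
        print(sx,m.sum(),np.sort(P[m][:,2])[:12])
E
```

```text
-1 287 [0.096  0.0978 0.0993 0.0997 0.0999 0.1    0.1012 0.1018 0.1019 0.1029
 0.1029 0.1029]
1 211 [0.1015 0.1034 0.1038 0.1038 0.104  0.1043 0.1043 0.105  0.1053 0.1064
 0.1065 0.1075]
```

View pics/s3.png

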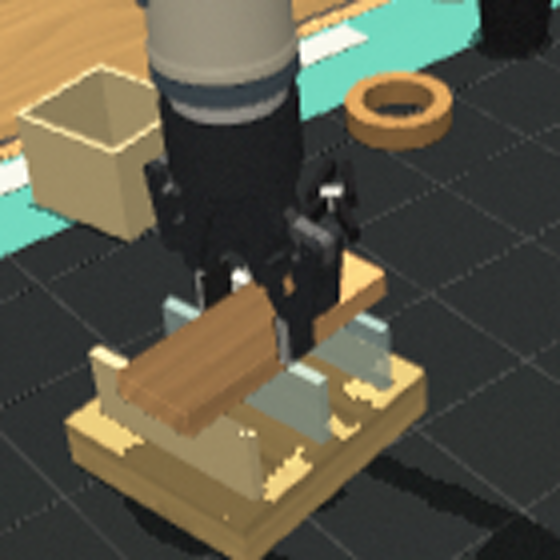

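>>> move_arm:
  deltas:
    - [[0,0,0.2,0,0,0],[0,0,0.5,0,0,0],[0,0,1.0,0,0,0],[0,0,1.5,0,0,0],[0,0,2.0,0,0,0],[0,0,2.0,0,0,0],[0,0,2.0,0,0,0]]

```text
time_s: 5.88
ee_pos: [0.5342, 0.1775, 0.1963]
tcp_rot: [[0.988, 0.153, -0.001], [0.153, -0.988, -0.0], [-0.001, 0.0, -1.0]]
wrist_force: [-0.1, 0.2, -1.7]
opening: 0.0593
```

```bash
python3 - <<'E'
from h import *
c=camera("side");save(c,"s4.png",(200,60,350,290),3)
P,u,v=pts(c)
m=(np.hypot(*(P[:,:2]-[.535,.177]).T)<.1)&(P[:,2]>.15)&(P[:,2]<.215)&(c["frame"][v,u][:,0]>110)
q=P[m];print(m.sum(),np.percentile(q[:,2],[1,5,50,95,99]))
E
```

```text
1226 [0.1817 0.184  0.1987 0.2005 0.2014]
```

View pics/s4.png

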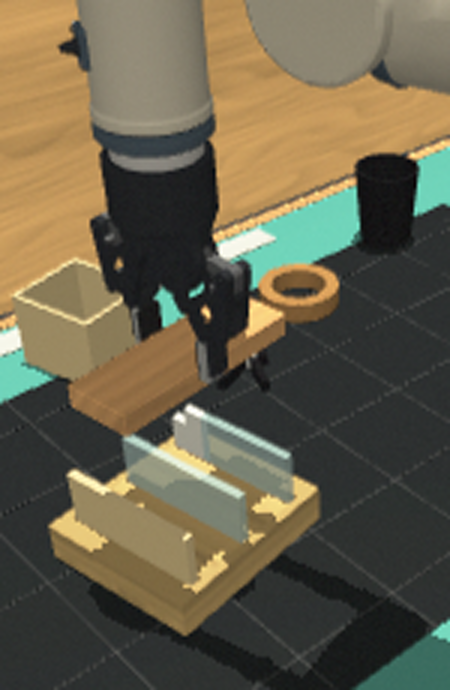

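The bar is held level and all three plates still stand. The notched white frosted end is the far end of the right-hand plate, at about (262,200) in the side view. Next I move the bar to the free table.

>>> move_arm:
  deltas:
    - [[0,-0.4,0,0,0,0],[0,-1.2,0,0,0,0],[0,-2.2,0,0,0,0],[0,-3.2,0,0,0,0],[0,-4.1,0,0,0,0],[0,-4.75,-0.4,0,0,0],[0,-4.75,-1.2,0,0,0],[0,-4.75,-2.1,0,0,0],[0,-4.75,-2.8,0,0,0],[0,-4.75,-3.2,0,0,0]]

```text
time_s: 7.18
ee_pos: [0.5325, -0.0606, 0.0342]
tcp_rot: [[0.988, 0.153, -0.004], [0.153, -0.988, 0.0], [-0.004, -0.001, -1.0]]
wrist_force: [0.5, 0.2, -0.9]
opening: 0.0592
```

>>> move_arm:
  deltas:
    - [[0,0,-0.1,0,0,0],[0,0,-0.2,0,0,0],[0,0,-0.3,0,0,0],[0,0,-0.34,0,0,0],[0,0,-0.34,0,0,0],[0,0,-0.34,0,0,0]]

```text
time_s: 7.92
ee_pos: [0.5347, -0.0599, 0.0206]
tcp_rot: [[0.988, 0.153, 0.001], [0.153, -0.988, -0.0], [0.001, 0.0, -1.0]]
wrist_force: [0.4, -1.0, -1.2]
opening: 0.0587
```

```bash
python3 - <<'E'
from h import *
c=camera("side");save(c,"s5.png",(220,60,420,290),3)
P,u,v=pts(c)
m=(np.hypot(*(P[:,:2]-[.535,-.06]).T)<.1)&(P[:,2]>.006)&(P[:,2]<.04)&(c["frame"][v,u][:,0]>110)
q=P[m];print(m.sum(),np.percentile(q[:,2],[1,5,50,95,99]))
E
```

```text
675 [0.0078 0.0097 0.0234 0.0256 0.0267]
```

View pics/s5.png

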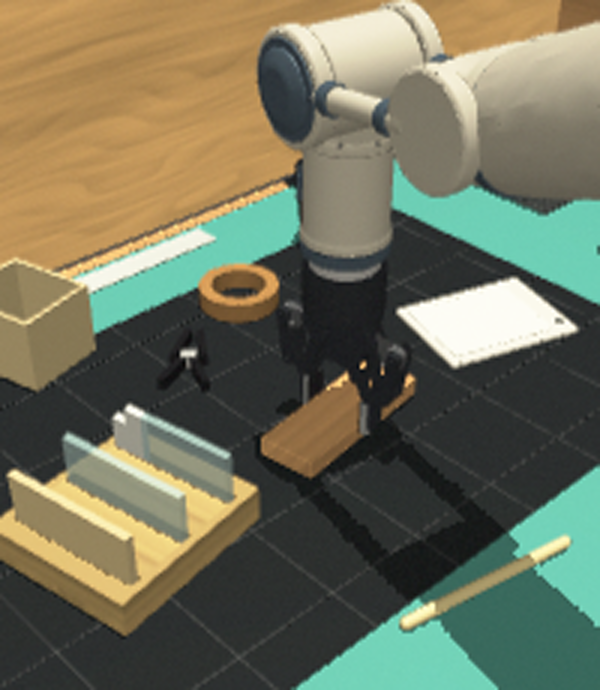

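>>> move_arm:
  deltas:
    - [[0,0,-0.03,0,0,0],[0,0,-0.06,0,0,0],[0,0,-0.06,0,0,0]]

```text
time_s: 8.35
ee_pos: [0.5343, -0.0599, 0.017]
tcp_rot: [[0.988, 0.153, -0.0], [0.153, -0.988, 0.0], [-0.0, -0.0, -1.0]]
wrist_force: [0.8, 0.6, -1.8]
opening: 0.0592
```

>>> move_arm:
  deltas:
    - [[0,0,0,0,0,0],[0,0,0,0,0,0],[0,0,0,0,0,0],[0,0,0,0,0,0]]
  jaw: 1

```text
time_s: 8.85
ee_pos: [0.5345, -0.0599, 0.0174]
tcp_rot: [[0.988, 0.153, 0.0], [0.153, -0.988, -0.0], [0.0, 0.0, -1.0]]
wrist_force: [0.0, 1.4, 1.1]
opening: 0.0857
```

>>> move_arm:
  deltas:
    - [[0,0,0.3,0,0,0],[0,0,0.8,0,0,0],[0,0,1.6,0,0,0],[0,0,2.5,0,0,0],[0,0,3.3,0,0,0],[0,0,3.7,0,0,0],[0,0,3.7,0,0,0]]

```text
time_s: 9.72
ee_pos: [0.5351, -0.06, 0.204]
tcp_rot: [[0.988, 0.153, 0.003], [0.153, -0.988, -0.001], [0.003, 0.001, -1.0]]
wrist_force: [-0.5, -0.4, -0.3]
opening: 0.0856
```

```bash
python3 - <<'E'
from h import *
C={}
for n in("side","top"):
    c=camera(n);C[n]=c
    for k in("plate_center","plate_notch","plain_center"):
        for d in find_in(n,k)[:2]: print(n,k,d["score"],np.array(d["location"]),proj(c,d["location"]))
    P,u,v=pts(c)
    m=(np.hypot(*(P[:,:2]-[.535,-.06]).T)<.1)&(P[:,2]>.012)&(P[:,2]<.03)
    q=P[m];print("bar z",m.sum(),np.percentile(q[:,2],[5,50,95]),cv2.minAreaRect((q[:,:2]*1000).astype(np.float32)))
    m=(P[:,0]>.44)&(P[:,0]<.64)&(P[:,1]>.085)&(P[:,1]<.145)&(P[:,2]>.076)&(P[:,2]<.088)
    q=P[m];print("edge",len(q), q[:,2].mean()); 
    if len(q)>10:
        vx=cv2.fitLine(q[:,:2].astype(np.float32),cv2.DIST_HUBER,0,.001,.001).ravel();print(vx,np.degrees(np.arctan2(vx[1],vx[0])),"x",q[:,0].min(),q[:,0].max(),"len",np.ptp(q[:,:2]@vx[:2]))
pickle.dump(C,open("c1.pkl","wb"))
save(C["side"],"s6.png",(225,180,345,290),6)
save(C["top"],"t6.png",(260,130,360,210),7)
E
```

```text
side plate_center 0.67 [0.5455 0.1208 0.064 ] (np.float64(280.11519695209444), np.float64(209.4348336441999))
side plate_notch 0.74 [0.5498 0.1267 0.06  ] (np.float64(277.3513206006862), np.float64(210.85318791774057))
side plain_center 0.68 [0.5357 0.1857 0.0633] (np.float64(261.7848660668823), np.float64(222.7787930365277))
bar z 835 [0.0149 0.0193 0.0215] ((533.50927734375, -60.28517150878906), (62.71240997314453, 172.93357849121094), 9.358092308044434)
edge 142 0.080184771384265
[0.9837 0.1798 0.5495 0.1237] 10.355379 x 0.49350355552652875 0.6071850408977026 len 0.11601501365033351
top plate_center 0.62 [0.5474 0.1184 0.0793] (np.float64(318.3399116224996), np.float64(166.7645828684421))
top plate_notch 0.54 [0.546  0.1191 0.0828] (np.float64(318.0663688035438), np.float64(166.9078430358778))
bar z 517 [0.0137 0.0185 0.0236] ((532.3621215820312, -61.155517578125), (61.505184173583984, 169.61981201171875), 8.846524238586426)
edge 81 0.08081464896328877
[0.9826 0.1858 0.5485 0.1209] 10.705989 x 0.49343983199756813 0.6030930958519433 len 0.11136231912243555
```

View pics/s6.png

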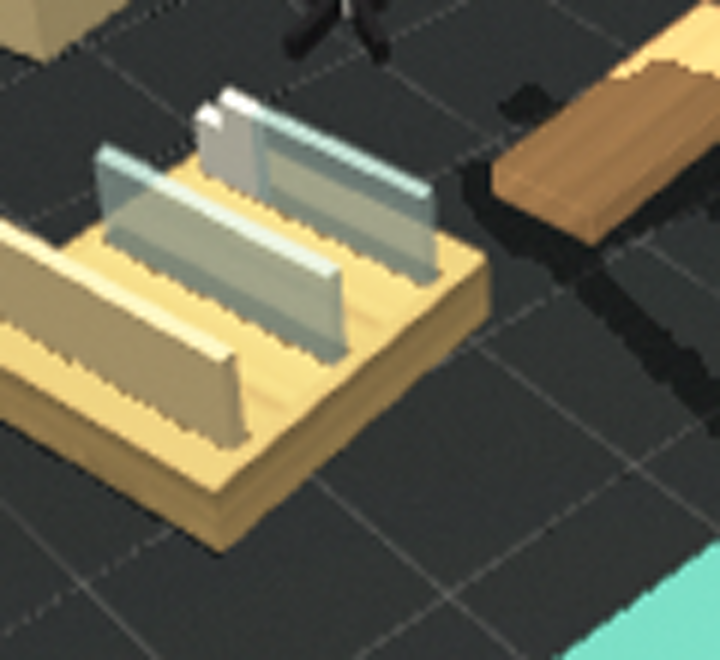

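View pics/t6.png

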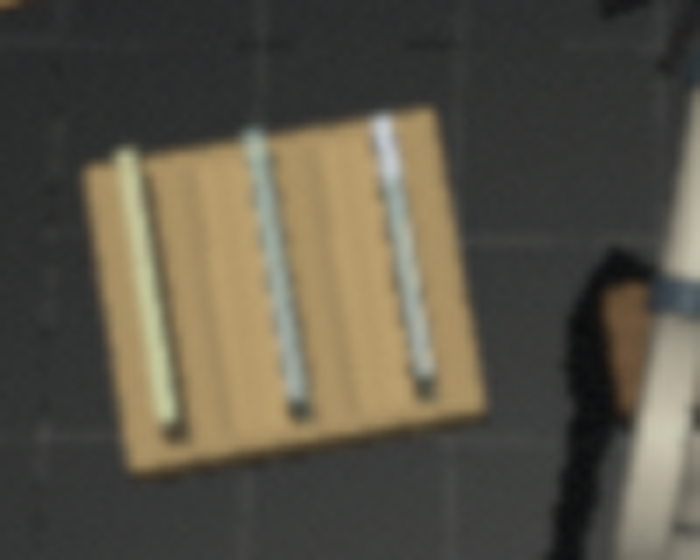

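>>> move_arm:
  deltas:
    - [[0,0.2,0,0,0,-1.0],[0,0.5,0,0,0,-2.2],[0,0.9,0,0,0,-3.4],[0,1.3,0,0,0,-4.6],[0,1.7,0,0,0,-5.8],[0,2.1,0,0,0,-7.0],[0,2.5,0,0,0,-8.2],[0,2.9,0,0,0,-9.4],[-0.1,3.3,0,0,0,-10.4],[-0.1,3.56,0,0,0,-11.0]]
  jaw: -0.06

```text
time_s: 11.38
ee_pos: [0.5291, 0.119, 0.2019]
tcp_rot: [[0.185, -0.983, -0.001], [-0.983, -0.185, 0.0], [-0.0, 0.001, -1.0]]
wrist_force: [-0.4, -0.5, -0.6]
opening: 0.0402
```

>>> move_arm:
  deltas:
    - [[0,0,0,0,0,0],[0,0,-0.3,0,0,0],[0,0,-0.8,0,0,0],[0,0,-1.1,0,0,0],[0,0,-1.1,0,0,0],[0,0,-1.1,0,0,0]]

```text
time_s: 12.12
ee_pos: [0.5298, 0.1179, 0.148]
tcp_rot: [[0.188, -0.982, 0.001], [-0.982, -0.188, 0.0], [0.0, -0.001, -1.0]]
wrist_force: [-0.7, -0.3, 0.6]
opening: 0.0401
```

```bash
python3 - <<'E'
from h import *
s=bot.state();R=np.array(s["tcp_rot"]);print(np.array(s["ee_pos"]),np.degrees(np.arctan2(R[1,0],R[0,0])),s["opening"],s["joint_positions"])
c=camera("side");save(c,"s7.png",(225,130,345,280),4)
E
```

```text
[0.5298 0.1179 0.148 ] -79.1860078996099 0.04008624699136165 [ 8.9592 -3.5202 89.1853 -0.0011 94.2778 88.1451]
```

View pics/s7.png

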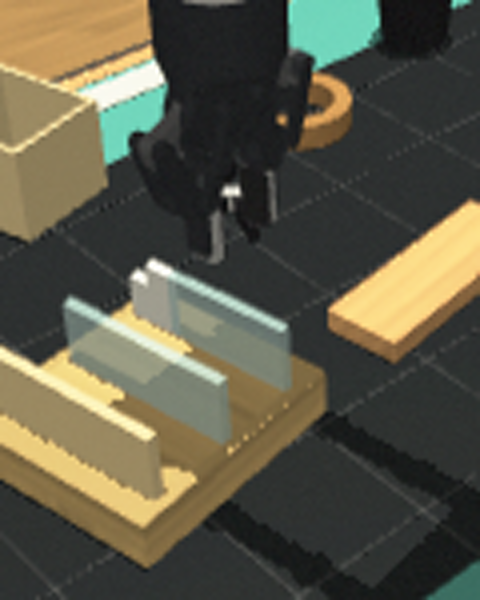

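The fingers straddle the plate near its clear half, and the frosted end at (150,290) in the crop stays clear. Going down.

>>> move_arm:
  deltas:
    - [[0,0,-0.4,0,0,0],[0,0,-0.8,0,0,0],[0,0,-1.2,0,0,0],[0,0,-1.5,0,0,0],[0,0,-1.62,0,0,0],[0,0,-1.62,0,0,0]]

```text
time_s: 12.92
ee_pos: [0.5293, 0.1181, 0.0659]
tcp_rot: [[0.188, -0.982, -0.001], [-0.982, -0.188, -0.0], [-0.0, 0.001, -1.0]]
wrist_force: [0.4, 0.2, -0.3]
opening: 0.04
```

>>> move_arm:
  deltas:
    - [[0,0,0,0,0,0],[0,0,0,0,0,0],[0,0,0,0,0,0],[0,0,0,0,0,0],[0,0,0,0,0,0],[0,0,0,0,0,0],[0,0,0,0,0,0]]
  jaw: -1
  grip_force: 40

```text
time_s: 13.8
ee_pos: [0.53, 0.1182, 0.0673]
tcp_rot: [[0.188, -0.982, 0.002], [-0.982, -0.188, 0.0], [-0.0, -0.002, -1.0]]
wrist_force: [0.1, -0.2, 6.0]
opening: 0.0072
```

```bash
python3 - <<'E'
from h import *
c=camera("side");save(c,"s8.png",(225,130,345,280),4)
E
```

```text
(no output)
```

View pics/s8.png

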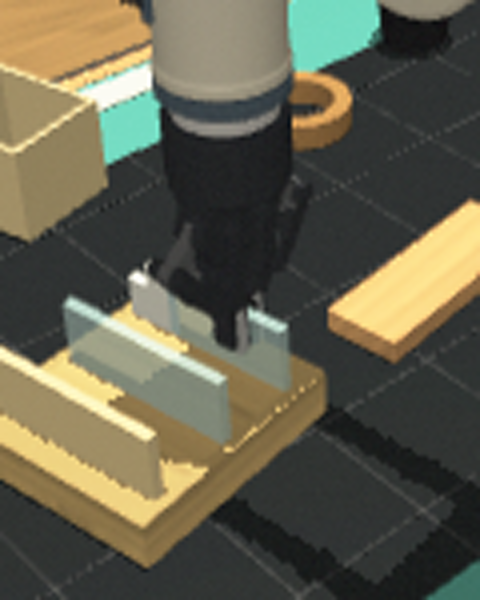

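The grip is on the clear half and the opening reads about 7–8 mm. Lifting straight up.

>>> move_arm:
  deltas:
    - [[0,0,0.1,0,0,0],[0,0,0.3,0,0,0],[0,0,0.6,0,0,0],[0,0,1.0,0,0,0],[0,0,1.5,0,0,0],[0,0,2.1,0,0,0],[0,0,2.7,0,0,0],[0,0,3.2,0,0,0],[0,0,3.4,0,0,0],[0,0,3.4,0,0,0]]
  grip_force: 50

```text
time_s: 15.1
ee_pos: [0.5297, 0.1181, 0.2373]
tcp_rot: [[0.188, -0.982, 0.002], [-0.982, -0.188, 0.0], [0.0, -0.002, -1.0]]
wrist_force: [-0.2, -0.3, -0.5]
opening: 0.007
```

```bash
python3 - <<'E'
from h import *
c=camera("side");save(c,"s9.png",(225,80,345,280),3)
E
```

```text
(no output)
```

View pics/s9.png

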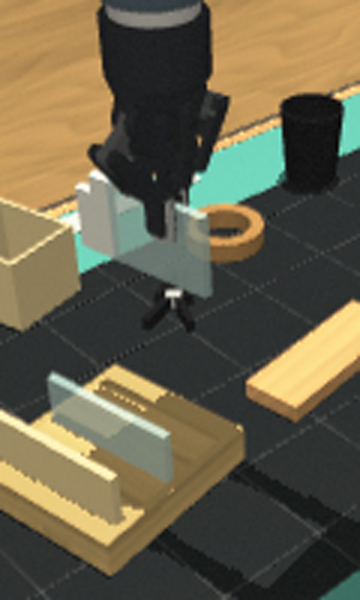

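>>> move_arm:
  deltas:
    - [[0,-0.3,0,0,0,0.2],[0,-0.9,0,0,0,0.6],[0,-1.7,0,0,0,1.2],[0,-2.6,0,0,0,1.9],[0,-3.5,0,0,0,2.6],[0,-4.4,0,0,0,3.3],[0,-5.3,0,0,0,4.0],[0,-6.2,0,0,0,4.7],[0,-7.0,0,0,0,5.3],[0,-7.7,0,0,0,5.8]]

```text
time_s: 16.4
ee_pos: [0.5288, -0.2683, 0.2343]
tcp_rot: [[0.842, -0.54, -0.003], [-0.54, -0.842, 0.001], [-0.003, 0.0, -1.0]]
wrist_force: [0.9, 0.1, -0.6]
opening: 0.0073
```

>>> move_arm:
  deltas:
    - [[0,-0.6,0,0,0,0.3],[-0.05,-1.0,0,0,0,0.54],[-0.05,-1.1,0,0,0,0.54],[-0.05,-1.1,0,0,0,0.54]]

```text
time_s: 16.9
ee_pos: [0.5268, -0.3215, 0.2352]
tcp_rot: [[0.879, -0.477, -0.001], [-0.477, -0.879, 0.001], [-0.002, -0.0, -1.0]]
wrist_force: [0.0, -0.2, -0.3]
opening: 0.0073
```

>>> move_arm:
  deltas:
    - [[0,0,0,-0.2,-0.37,0],[0,0,0,-0.6,-1.1,0],[0,0,0,-1.0,-1.84,0],[0,0,0,-1.4,-2.58,0],[0,0,0,-1.8,-3.31,0],[0,0,0,-2.2,-4.05,0],[0,0,0,-2.6,-4.79,0],[0,0,0,-3.0,-5.52,0],[0,0,0,-3.4,-6.26,0],[0,0,0,-3.58,-6.59,0]]

```text
time_s: 18.15
ee_pos: [0.5265, -0.3201, 0.2343]
tcp_rot: [[0.439, -0.476, 0.762], [-0.238, -0.88, -0.412], [0.866, -0.001, -0.5]]
wrist_force: [-0.7, -0.0, -0.7]
opening: 0.0069
```

>>> move_arm:
  deltas:
    - [[0,0,0,0,0,0],[0,0,0,0,0,0],[0,0,0,0,0,0]]

```text
time_s: 18.52
ee_pos: [0.5274, -0.3218, 0.2373]
tcp_rot: [[0.44, -0.477, 0.761], [-0.238, -0.879, -0.413], [0.866, 0.001, -0.5]]
wrist_force: [1.3, -0.2, -0.7]
opening: 0.007
```

```bash
python3 - <<'E'
from h import *
s=bot.state();R=np.array(s["tcp_rot"]);p=np.array(s["ee_pos"]);print(s["time_s"],p,R,s["opening"],s["joint_positions"])
# tool x = -plate y ; tool z = -plate z ; plate x = 
px=np.cross(-R[:,0],-R[:,2]);ce=p+.028*px-.0195*(-R[:,2]);print("plate x",px,"label normal",R[:,0],"centre",ce,"tilt",np.degrees(np.arcsin(R[2,0])))
for n in("side","top"):
    c=camera(n)
    for k in("plate_center","plate_notch"):
        for d in find_in(n,k)[:2]: print(n,k,d["score"],np.array(d["location"]))
    print(proj(c,ce)); u,v=map(int,proj(c,ce)); save(c,n+"10.png",(u-90,max(0,v-90),u+90,v+60),4)
E
```

```text
18.525 [ 0.5274 -0.3218  0.2373] [[ 0.4396 -0.4765  0.7614]
 [-0.2375 -0.8792 -0.4131]
 [ 0.8662  0.0008 -0.4996]] 0.0069998487101102045 [-39.66   -38.3075 123.4274  16.4081  36.4641 -19.0114]
plate x [ 0.4765  0.8792 -0.0008] label normal [ 0.4396 -0.2375  0.8662] centre [ 0.5556 -0.3052  0.2275] tilt 60.02440802209236
side plate_center 0.76 [ 0.5484 -0.2796  0.2408]
side plate_center 0.62 [0.5247 0.2407 0.0647]
side plate_notch 0.59 [ 0.5506 -0.2706  0.2397]
(np.float64(389.92387133741664), np.float64(101.7199589741269))
top plate_center 0.62 [ 0.5562 -0.3009  0.2298]
top plate_notch 0.85 [ 0.5551 -0.3006  0.2318]
(np.float64(463.5156018408526), np.float64(152.65611164978907))
```

View pics/side10.png

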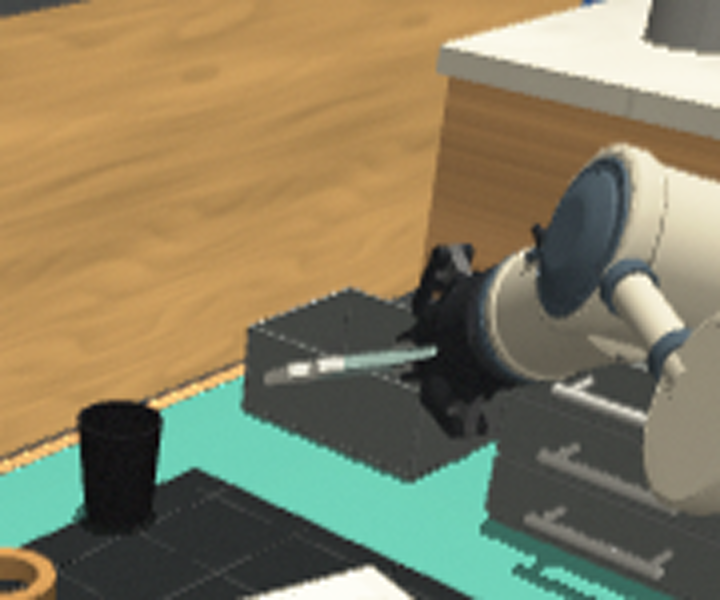

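View pics/top10.png

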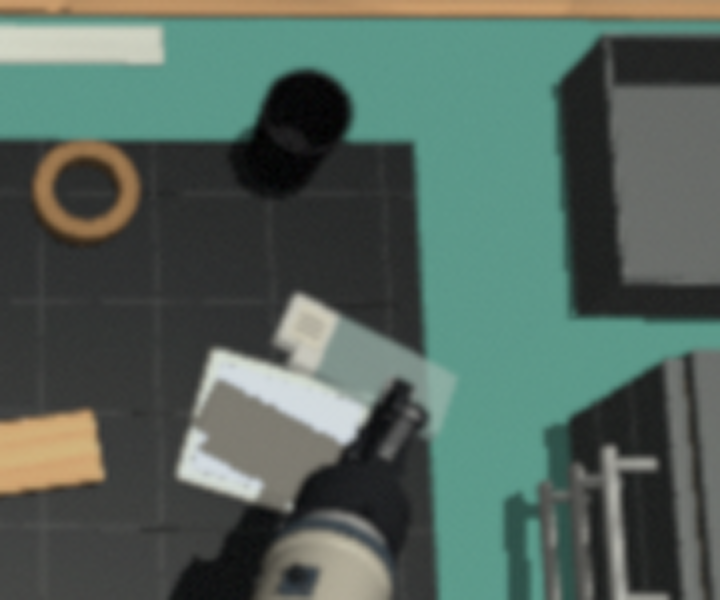

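The label and the notch at (290,350) in the top crop face the overhead camera. The plate centre is at (0.556, -0.305), which matches the pad centre. I'll let it settle, check the rack and bar, then hand in.

>>> move_arm:
  deltas:
    - [[0,0,0,0,0,0],[0,0,0,0,0,0],[0,0,0,0,0,0],[0,0,0,0,0,0],[0,0,0,0,0,0],[0,0,0,0,0,0]]

```text
time_s: 19.58
ee_pos: [0.527, -0.3219, 0.2363]
tcp_rot: [[0.44, -0.477, 0.761], [-0.238, -0.879, -0.413], [0.866, 0.001, -0.5]]
wrist_force: [0.0, 0.5, -1.8]
opening: 0.0074
```

```bash
python3 - <<'E'
from h import *
c=camera("side");save(c,"s11.png",(200,60,440,290),3)
s=bot.state();print(s["time_s"],s["ee_pos"],s["opening"],np.abs(s["joint_vel"]).max())
E
```

```text
19.625 [ 0.527  -0.3219  0.2363] 0.007052581354209941 0.09431798045607763
```

View pics/s11.png

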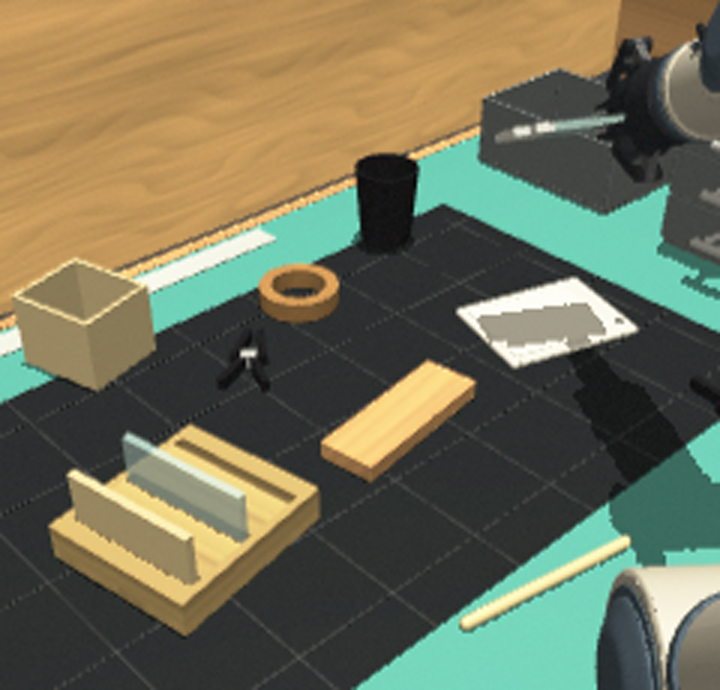

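The other two plates stand in the rack, the bar lies flat on the mat, and the wanted plate is held still over the pad.

```bash
python3 -c "
from station import bot
print(bot.hand_in())"
```

```text
the job is handed in; nothing more can be done
None
```

The job is done and handed in at about 19.6 s on the robot's clock, well inside the 51 s limit.

- **Bar:** I lifted it off the three plates and laid it flat between the rack and the pad. Its top measured about 19–20 mm above the table. That spot is on the black gridded area, which I took as the bare table because its surface read at table height.
- **Plate:** I gripped the notched plate about 28 mm from its centre on the clear side, with the pads clear of the frosting. It came straight up out of its slot.
- **Final pose:** The plate is tipped 60° with its label face up, and its centre is at about (0.556, -0.305, 0.227) m. The pad centre measured (0.555, -0.305), and the plate's lowest edge is about 20 cm above the pad.
- **Last checks:** The top camera's network put the plate within about 5 mm of that centre. The label and notch were visible from above, the plain and cream plates still stood in the rack, and the arm was at rest.
- **Disagreements:** The side-view network put the plate's centre about 27 mm off, but that camera saw the plate almost edge-on. The finger opening read about 7 mm on the 8 mm plate and stayed steady.

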